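Dispense one fossil-practice disc and nudge it onto the blue pad

TASK

Press the dispenser's red plunger all the way down once and let it spring back, so that a single disc slides out in front of the magazine. Then nudge that disc sideways along the lane with the fingertips until it lies wholly on the blue pad, flat and at rest. Never pick it up, let no second disc out, and leave the finished disc on the grey pad and everything else alone.

Things in the scene. Friction and masses are not known exactly. Their poses are not given: they have to be found in the camera images.
- dispenser: Fixed dispenser of plaster discs. Origin on the table under the centre of its upright magazine; x points from outlet to plunger (discs come out towards -x), z up. Bare metal base plate x -68..92, y -58..58 mm, top 8 mm above the table. Clear square magazine, green cap: x and y -23..23 mm, 68 mm tall in all. Green housing behind it: x 22..90, y -29..29 mm, 49 mm tall
- plunger_top (a point): Centre of the top face of the red round plunger cap (34 mm across) on the housing, at x +58 mm in the dispenser's frame; 88 mm above the table when up, 64 mm when fully pressed
- plunger (a joint): How far the plunger is pressed straight down: 0 up, 0.024 m fully pressed (hard stop). A spring lifts it again: 3 N at the top, 7.8 N at the bottom, a little more when pressed fast. Each full press pushes the lowest disc out through the slot; on release the plunger rises and the next disc drops down
- outlet (a point): Point on the lane where an ejected disc comes to lie, within about 5 mm: x -43.5, y 0, z 8 mm in the dispenser's frame. The flat lane runs along y, 8 mm above the table, between the magazine's front (x -22.5) and a kerb 4 mm high, 4 mm thick (its inner face at x -64.5 mm); blue and grey pads continue it at its ends (|y| above 58 mm)
- disc_1: Lowest terracotta-coloured disc in the magazine, the one that comes out: 34 mm across, 12 mm thick, about 20 g; origin in the centre of its underside. It slides freely on lane and pads
- disc_2: Terracotta disc like disc_1, number 2 from below in the stack of four; must stay in the magazine
- disc_3: Terracotta disc like disc_1, number 3 from below in the stack of four; must stay in the magazine
- disc_4: Terracotta disc like disc_1, number 4 from below in the stack of four; must stay in the magazine
- blue_pad: Fixed blue pad at one end of the lane (left or right, it differs), level with it: 50 mm (x) by 70 mm (y), top 8 mm above the table, axes parallel to the dispenser's; origin on the table under its centre, 93 mm sideways from the outlet. White kerbs 3 mm high and wide along its 70 mm edges; open to the lane and at the outer end, where a disc pushed too far falls off
- grey_pad: Fixed grey pad, the same size as the blue one, at the other end of the lane; a finished disc lies on it
- done_disc: Off-white finished disc on the grey pad, 34 mm across, 12 mm thick; leave alone
- jar: Loose bystander: small screw-top jar, 36 mm across, 52 mm tall, dark lid; stands behind one pad, beside the dispenser housing; leave alone
- fossil: Loose bystander: brown fossil cast, a low ribbed dome 52 mm across, 21 mm tall; lies behind the other pad, beside the dispenser housing; leave alone
- blower: Loose bystander: red rubber air-blower bulb standing on its foot, 54 mm across, 75 mm tall, nozzle up; beyond the dispenser; leave alone
- display_frame: Loose bystander: white square display frame lying flat, 110 x 110 x 20 mm; on the robot's right; leave alone
- mini_fan: Loose bystander: white and green hand-held fan lying flat, 205 mm long, 80 mm wide head, 36 mm tall; origin under the handle, 75 mm from its tail; on the robot's left; leave alone
- brush: Loose bystander: dusting brush lying on the table beyond the dispenser, about 20 mm tall; leave alone
There are look-alikes about, which are no part of the job. Leave any orange look-alike of the dispenser alone. There is more than one size of the blue_pad; the job needs the smaller.

How it is judged:
On the way, in this order (a step that is already met when the one before it is completed fails the run):
1. the plunger is pressed all the way down (at least 21 of 24 mm) (value of joint plunger above 0.021 m), for 0.05 s.
2. the plunger is let back up, and one disc lies on the lane in front of the magazine (value of joint plunger below 0.004 m and x of disc_1 in the frame of dispenser below -0.034 m and horizontal distance between each of disc_2, disc_3, disc_4 and dispenser below 0.024 m), for 0.1 s.
At the end, for the whole second after the job is handed in: The ejected disc lies flat and at rest on the blue pad, its centre within 21 mm of the pad's centre along each of the pad's axes (wholly on the pad); the plunger is back up and the other three discs are still in the magazine (x of disc_1 in the frame of blue_pad between -0.021 and 0.021 m and y of disc_1 in the frame of blue_pad between -0.021 and 0.021 m and height (world z) of disc_1 between 0.005 and 0.012 m and angle between disc_1's own z axis and vertical below 0.15 rad and linear speed of disc_1 below 0.01 m/s and value of joint plunger below 0.004 m and horizontal distance between each of disc_2, disc_3, disc_4 and dispenser below 0.024 m); the robot touches nothing.
It fails at once if the ejected disc is lifted off the lane (height (world z) of disc_1 above 0.022 m).
It fails at once if a second disc leaves the magazine (horizontal distance between any of disc_2, disc_3, disc_4 and dispenser above 0.024 m).
It fails at once if the finished disc on the grey pad is disturbed (distance of done_disc from where it was at the start of the episode above 0.012 m).
It fails at once if a bystander is disturbed (moved more than 25 mm) (distance of any of jar, fossil, blower, display_frame, mini_fan, brush from where it was at the start of the episode above 0.025 m).
It also fails if it takes over 42 s, if anything falls off the work surface, if the arm or the gripper's body presses on something with over 40 N, if the wrist force passes 120 N, or if a joint passes its speed limit or range.

ROBOT

A 6-joint arm with a two-finger parallel gripper is mounted at the origin on the work surface. World frame = base frame: x ahead of the robot, y to its left, z up, the work surface at z = 0. Lengths are in m, angles in rad, forces in N, time in s.
With the tool pointing down it reaches from about 0.3 to 0.775 m from the base axis. Payload 14.6 kg.
Tool frame: the origin (TCP) lies midway between the tips of the shut fingers; the grasp point (between the pads) lies 19 mm behind it; z points along the fingers, y is the direction in which the jaws open and shut (so a half turn about z gives the same grasp; the last joint's range is limited). The gripper opens to 94 mm and grips with 3 to 60 N. Pads are 16 mm wide; open, the fingers measure 119 mm over their backs; the gripper's body (75 mm by 177 mm) begins 78 mm behind the grasp point.
Start: joints at [-1.266, 0.3, 1.521, -0, 1.321, -0.067], TCP at [0.2, -0.512, 0.205] pointing down, gripper open.
Joint ranges: [-3.03, 3.03], [-0.79, 2.21], [0.23, 2.52], [-1.04, 4.18], [0, 3.07], [-2.55, 2.55]. Speed limits (rad/s): [2.22, 2.22, 2.57, 3.14, 3.14, 3.14].

INTERFACE

Orientations are given as [roll, pitch, yaw] about the fixed x, y, z axes, in that order (R = Rz(yaw) Ry(pitch) Rx(roll)).
In Python, from station import readout, imaging, job gives the robot as it stands.
- The arm moves only by the tool arm_command, never from a script. Its argument "increments" is a list of rows, each an object with "gripper": the opening, from 0 (shut) to 1 (fully open); "slide": the shift along the world's x, y, z in m, a list of three; "yaw": the turn about the world's z in rad. A call has 1 to 8 rows; each row is the pose to reach, as a shift and turn from the pose commanded when the call began; what a row does not reach only later rows make up. A row lasts 1/8 s, in which the tool goes at most 62.5 mm and 10.7 degrees, less where a joint would pass 70% of its speed; a pose out of reach is approached as far as the arm can. A call with a gripper value outside its range is refused whole. The fingers move at their own pace and stop on an object; "grip_force" is the grip in N (left out, the last holds). Time passes only in rows, so rows that repeat a pose let the fingers close. It gives the time, the measured TCP pose, the force and the opening at its end, in the units of the state.
- readout.get_obs(): the state, without advancing time (a new reading comes with each control period).
- imaging.camera(name): name is "scene" or "top"; returns a dict with "color" (400x640x3 uint8, red, green, blue), "mtx" (3x3 intrinsics, pixels), "D" ([k1, k2, p1, p2, k3] as OpenCV has them; the pictures are not rectified), "rvec" (rotation vector, rad) and "tvec" (3), from world to camera coordinates, as OpenCV has them. Camera axes: x right, y down, z forward; pixel columns grow to the right and rows downward; lengths in m; the calibration is good to about 2 mm. A picture is of the moment at which its call begins. There is no depth.
- job.hand_in(): hands the job in, once; it reports no verdict.
The state is a dict: "time_s": time; "qpos": joint angles; "joint_vel": joint speeds; "tau": joint torques, N m; "ee_pos": TCP position; "eef_rot": TCP orientation; "force": force on the tool from outside, world axes, zero at the start; "moment": the same for the moment, N m; "grip_width": finger opening in m.
Only numpy, scipy, OpenCV 4.12 (cv2) and the standard library are available. Lean on these libraries where they do the work, as an engineer would, in place of code of your own. Each camera call takes 0.05 s, during which the arm holds its last target. There are 200 camera calls.

## Working session

There is one attempt and no reset: what is moved stays moved. The work goes in short steps, Python scripts to look and compute and a tool call to move; the robot and the scene stay as the last step left them, time stands still between calls to the robot, and variables do not carry over. Pictures are saved under pics/ and viewed, about 8 in all and at most 12, crops included, and the job is handed in when it is done.

Besides the shell and the picture viewer there is one more tool, called by a JSON object that holds its "api" and its "payload", one argument or row to a line. arm_command: Moves the arm, as the interface text tells. Its arguments: {"type":"object","properties":{"increments":{"type":"array","items":{"type":"object","properties":{"gripper":{"type":"number"},"slide":{"type":"array","items":{"type":"number"}},"yaw":{"type":"number"}}}},"grip_force":{"type":"number"}},"required":["increments"]}

```bash
mkdir -p pics; cat > h.py <<'E'
import cv2,numpy as np
from station import readout,imaging,job
def snap(name,fn):
    c=imaging.camera(name); cv2.imwrite('pics/'+fn,c['color'][:,:,::-1]); 
    np.savez('pics/'+name+'.npz',**{k:np.array(v) for k,v in c.items()}); return c
def load(name): return dict(np.load('pics/'+name+'.npz'))
def ray(c,uv,z):
    uv=np.array(uv,float).reshape(-1,1,2)
    p=cv2.undistortPoints(uv,c['mtx'],c['D']).reshape(-1,2)
    R=cv2.Rodrigues(np.array(c['rvec'],float))[0]; t=np.array(c['tvec'],float).ravel()
    o=-R.T@t; d=np.c_[p,np.ones(len(p))]@R
    return o+d*((z-o[2])/d[:,2])[:,None]
def proj(c,P): return cv2.projectPoints(np.array(P,float).reshape(-1,3),np.array(c['rvec'],float),np.array(c['tvec'],float),c['mtx'],c['D'])[0].reshape(-1,2)
E
python3 - <<'E'
from h import *
a=snap('top','top1.png');b=snap('scene','scene1.png')
for c in (a,b): print(-cv2.Rodrigues(np.array(c['rvec'],float))[0].T@np.array(c['tvec'],float).ravel())
o=readout.get_obs();print(o['time_s'],o['ee_pos'],o['eef_rot'],o['grip_width'])
E
```

```text
[0.41135324 0.00186965 1.40891706]
[ 1.37196317 -0.19724662  0.83593998]
0.1 [ 0.19971707 -0.51222128  0.2049529 ] [-3.14058928e+00 -5.99517176e-05  3.71750311e-01] 0.09424090390914425
```

View pics/top1.png

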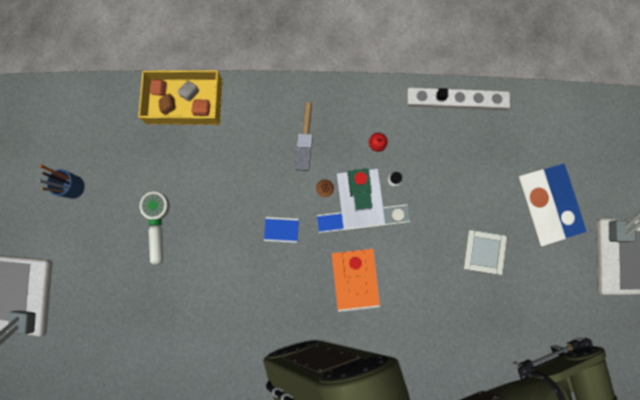

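View pics/scene1.png

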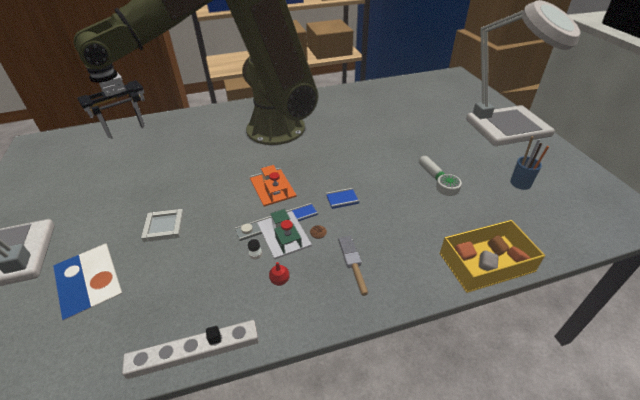

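The dispenser candidates are the green one on a bare metal plate at top (362,195) and the orange look-alike at (355,280). The blue candidates are the pad at (330,222), which joins the lane end, and a larger detached one at (282,229). The green dispenser and the (330,222) pad fit the description. I'll confirm both in an enlarged crop while measuring.

```bash
python3 - <<'E'
from h import *
c=load('top');s=load('scene')
im=c['color'][150:320,250:420][:,:,::-1]; im=cv2.resize(im,None,fx=3.4,fy=3.4,interpolation=cv2.INTER_CUBIC)
cv2.imwrite('pics/crop1.png',im)
def blobs(c,lo,hi,mn=25):
    h=cv2.cvtColor(c['color'],cv2.COLOR_RGB2HSV); m=cv2.inRange(h,lo,hi)
    n,l,st,ce=cv2.connectedComponentsWithStats(m)
    return [(ce[i],st[i,4],cv2.minAreaRect(np.argwhere(l==i)[:,::-1].astype(np.float32))) for i in range(1,n) if st[i,4]>=mn]
for nm,cc in (('top',c),('scene',s)):
  for ce,a,r in blobs(cc,(105,130,90),(125,255,255)):
    P=ray(cc,cv2.boxPoints(r),.008); print(nm,'blue',ce.round(1),a,ray(cc,ce,.008)[0,:2].round(4),'sides',np.linalg.norm(np.diff(P,axis=0),axis=1).round(3), 'ang',[np.degrees(np.arctan2(*(P[i+1]-P[i])[[1,0]])).round(1) for i in (0,1)])
  for lo,hi in (((0,170,110),(4,255,255)),((174,170,110),(180,255,255))):
   for ce,a,r in blobs(cc,lo,hi,15): print(nm,'red',ce.round(1),a,ray(cc,ce,.088)[0,:2].round(4))
# metal plate + white disc
h=cv2.cvtColor(c['color'],cv2.COLOR_RGB2HSV);g=cv2.inRange(h,(40,80,30),(90,255,160))
n,l,st,ce=cv2.connectedComponentsWithStats(g)
for i in range(1,n):
  if st[i,4]>60: r=cv2.minAreaRect(np.argwhere(l==i)[:,::-1].astype(np.float32));print('green',ce[i],st[i,4],r)
E
```

```text
top blue [564.7 197.6] 1279 [ 0.6169 -0.6965] sides [0.065 0.208 0.065] ang [np.float64(-71.3), np.float64(-162.9)]
top blue [329.7 222.2] 348 [ 0.5321 -0.0157] sides [0.068 0.04  0.068] ang [np.float64(-81.6), np.float64(-171.9)]
top blue [280.9 229.4] 645 [0.5088 0.1202] sides [0.054 0.093 0.054] ang [np.float64(-1.7), np.float64(-92.3)]
top red [377.3 141.7] 221 [ 0.745  -0.1384]
top red [360.3 177.9] 115 [ 0.6451 -0.0939]
top red [355.  262.7] 103 [ 0.4203 -0.083 ]
scene blue [341.4 196.7] 287 [0.5041 0.1213] sides [0.098 0.052 0.095] ang [np.float64(88.1), np.float64(-13.6)]
scene blue [303.8 210.8] 171 [ 0.5309 -0.015 ] sides [0.071 0.039 0.069] ang [np.float64(98.5), np.float64(-3.3)]
scene blue [ 70.7 288.9] 1345 [ 0.6302 -0.6908] sides [0.079 0.221 0.07 ] ang [np.float64(91.1), np.float64(17.0)]
scene red [273.8 175.2] 48 [ 0.423  -0.0822]
scene red [286.2 223.9] 69 [ 0.6478 -0.0929]
scene red [280.3 271.5] 122 [ 0.8023 -0.1434]
green [360.12429379 190.55178908] 531 ((359.9461975097656, 188.56924438476562), (39.07093811035156, 19.845556259155273), 82.87498474121094)
green [152.63043478 204.88043478] 92 ((154.0098876953125, 204.59901428222656), (9.950372695922852, 14.030025482177734), 84.2894058227539)
green [154.71428571 221.85714286] 63 ((154.5, 221.5), (5.0, 11.0), 90.0)
```

View pics/crop1.png

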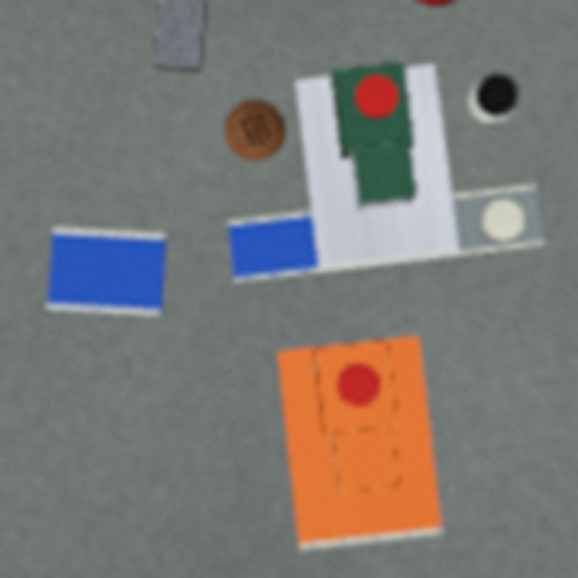

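The crop confirms it: the green dispenser with its attached smaller blue pad on its +y side, and the finished disc on the grey pad on the right. Yaw is about 0.143 rad, the plunger is at (0.6465,-0.0935) and the outlet at about (0.546,-0.108). The pad predicted from those, (0.533,-0.016), matches the measured (0.5315,-0.0155).

{"api": "arm_command", "payload": {
  "increments": [
    {"slide": [0.055,0.052,0],"yaw": -0.1,"gripper": 0},
    {"slide": [0.11,0.104,0],"yaw": -0.229,"gripper": 0},
    {"slide": [0.166,0.156,0],"yaw": -0.229,"gripper": 0},
    {"slide": [0.22,0.208,0],"yaw": -0.229,"gripper": 0},
    {"slide": [0.275,0.26,0],"yaw": -0.229,"gripper": 0},
    {"slide": [0.33,0.31,0],"yaw": -0.229,"gripper": 0},
    {"slide": [0.385,0.36,0],"yaw": -0.229,"gripper": 0},
    {"slide": [0.43,0.4,0],"yaw": -0.229,"gripper": 0}
  ],
  "grip_force": 20
}}

```text
time_s: 1.1
ee_pos: [0.5663, -0.1693, 0.2053]
eef_rot: [-3.141, 0.0, 0.143]
force: [0.2, -1.2, -0.3]
grip_width: 0.0176
```

{"api": "arm_command", "payload": {
  "increments": [
    {"slide": [0,0,0],"yaw": 0,"gripper": 0},
    {"slide": [0,0,0],"yaw": 0,"gripper": 0}
  ]
}}

```text
time_s: 1.35
ee_pos: [0.5647, -0.1712, 0.205]
eef_rot: [-3.141, 0.001, 0.143]
force: [-0.1, -0.5, -0.4]
grip_width: 0.0006
```

{"api": "arm_command", "payload": {
  "increments": [
    {"slide": [0.041,0.039,0],"yaw": 0,"gripper": 0},
    {"slide": [0.082,0.078,0],"yaw": 0,"gripper": 0},
    {"slide": [0.082,0.078,-0.04],"yaw": 0,"gripper": 0},
    {"slide": [0.082,0.078,-0.08],"yaw": 0,"gripper": 0},
    {"slide": [0.082,0.078,-0.105],"yaw": 0,"gripper": 0},
    {"slide": [0.082,0.078,-0.105],"yaw": 0,"gripper": 0},
    {"slide": [0.082,0.078,-0.105],"yaw": 0,"gripper": 0}
  ]
}}

```text
time_s: 2.22
ee_pos: [0.6474, -0.094, 0.102]
eef_rot: [3.141, -0.002, 0.142]
force: [-0.2, -0.0, 0.7]
grip_width: 0.0008
```

```bash
python3 - <<'E'
from h import *
c=snap('scene','s2.png'); cv2.imwrite('pics/crop2.png',cv2.resize(c['color'][110:270,200:360][:,:,::-1],None,fx=3.6,fy=3.6,interpolation=cv2.INTER_CUBIC))
E
```

```text
(no output)
```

View pics/crop2.png

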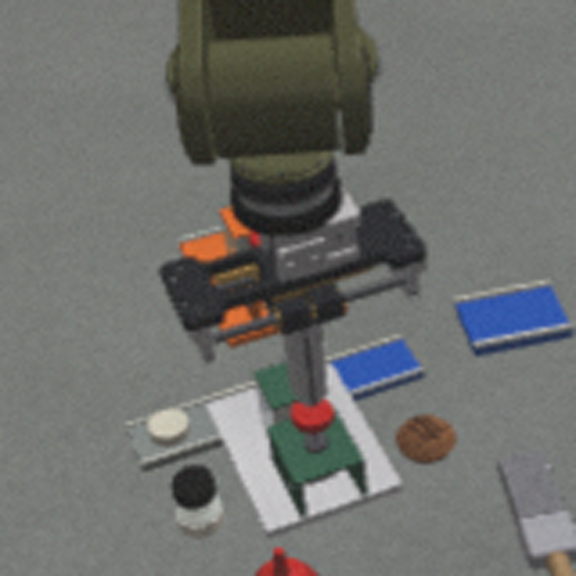

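The shut fingertips sit centred over the red cap (crop 312,412), so I'll press slowly.

{"api": "arm_command", "payload": {
  "increments": [
    {"slide": [0,0,-0.008],"yaw": 0,"gripper": 0},
    {"slide": [0,0,-0.013],"yaw": 0,"gripper": 0},
    {"slide": [0,0,-0.018],"yaw": 0,"gripper": 0},
    {"slide": [0,0,-0.023],"yaw": 0,"gripper": 0},
    {"slide": [0,0,-0.028],"yaw": 0,"gripper": 0},
    {"slide": [0,0,-0.032],"yaw": 0,"gripper": 0},
    {"slide": [0,0,-0.036],"yaw": 0,"gripper": 0},
    {"slide": [0,0,-0.036],"yaw": 0,"gripper": 0}
  ]
}}

```text
time_s: 3.28
ee_pos: [0.6472, -0.0931, 0.0648]
eef_rot: [3.141, -0.0, 0.143]
force: [-2.4, -0.4, 7.6]
grip_width: 0.0005
```

{"api": "arm_command", "payload": {
  "increments": [
    {"slide": [0,0,-0.001],"yaw": 0,"gripper": 0},
    {"slide": [0,0,-0.002],"yaw": 0,"gripper": 0},
    {"slide": [0,0,-0.002],"yaw": 0,"gripper": 0}
  ]
}}

```text
time_s: 3.65
ee_pos: [0.6473, -0.0931, 0.0642]
eef_rot: [3.141, -0.001, 0.143]
force: [-7.8, -0.1, 17.4]
grip_width: 0.0003
```

Force rose to 17 N at z = 64 mm, so that's the hard stop. Now I'll release, lift and move off to the lane's right side for a look.

{"api": "arm_command", "payload": {
  "increments": [
    {"slide": [0,0,0.006],"yaw": 0,"gripper": 0},
    {"slide": [0,0,0.014],"yaw": 0,"gripper": 0},
    {"slide": [0,0,0.022],"yaw": 0,"gripper": 0},
    {"slide": [0,0,0.034],"yaw": 0,"gripper": 0},
    {"slide": [0,0,0.06],"yaw": 0,"gripper": 0},
    {"slide": [0,-0.05,0.08],"yaw": 0,"gripper": 0},
    {"slide": [0,-0.1,0.08],"yaw": 0,"gripper": 0},
    {"slide": [0,-0.15,0.08],"yaw": 0,"gripper": 0}
  ]
}}

```text
time_s: 4.65
ee_pos: [0.6471, -0.2444, 0.1433]
eef_rot: [3.141, -0.001, 0.143]
force: [0.3, 0.5, -0.0]
grip_width: 0.0002
```

```bash
python3 - <<'E'
from h import *
c=snap('top','t3.png'); s=snap('scene','s3.png')
r=lambda c,x,y:cv2.resize(c['color'][y:y+100,x:x+100][:,:,::-1],(400,400),interpolation=cv2.INTER_CUBIC)
cv2.imwrite('pics/crop3.png',np.hstack([r(c,310,150),r(s,235,180)]))
D=np.array([.589,-.1018]);th=.143;R=np.array([[np.cos(th),-np.sin(th)],[np.sin(th),np.cos(th)]])
for n,cc in(('top',c),('scene',s)):
  h=cv2.cvtColor(cc['color'],cv2.COLOR_RGB2HSV);m=cv2.inRange(h,(3,80,70),(14,230,255))
  k,l,st,ce=cv2.connectedComponentsWithStats(m)
  for i in range(1,k):
    p=ray(cc,ce[i],.018)[0,:2];q=R.T@(p-D)
    if st[i,4]>15 and np.abs(q).max()<.15: print(n,ce[i].round(1),st[i,4],p.round(4),'disp',q.round(4))
E
```

```text
top [360.1 177.8] 39 [ 0.6576 -0.0981] disp [ 0.0685 -0.0061]
top [324.4 188. ] 237 [0.6268 0.0012] disp [0.0521 0.0965]
top [363.1 217.7] 98 [ 0.5456 -0.1081] disp [-0.0439 -0.    ]
scene [317.9 231.4] 156 [6.393e-01 2.000e-04] disp [0.0643 0.0938]
```

View pics/crop3.png

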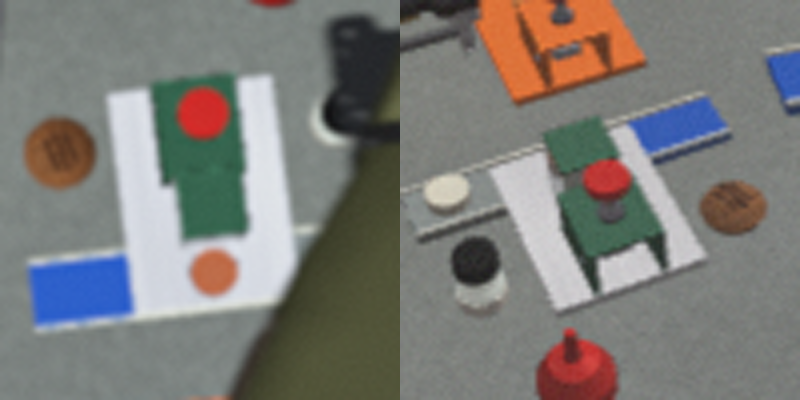

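The disc lies at the outlet, top pixel (363,218), which is (-43.9, 0) mm in the dispenser's frame. The plunger is up. Next I'll go down on the disc's right side.

{"api": "arm_command", "payload": {
  "increments": [
    {"slide": [-0.048,0.048,0],"yaw": 0,"gripper": 0},
    {"slide": [-0.096,0.096,0],"yaw": 0,"gripper": 0},
    {"slide": [-0.096,0.096,0],"yaw": 0,"gripper": 0},
    {"slide": [-0.096,0.096,-0.04],"yaw": 0,"gripper": 0},
    {"slide": [-0.096,0.096,-0.08],"yaw": 0,"gripper": 0},
    {"slide": [-0.096,0.096,-0.11],"yaw": 0,"gripper": 0},
    {"slide": [-0.096,0.096,-0.128],"yaw": 0,"gripper": 0},
    {"slide": [-0.096,0.096,-0.128],"yaw": 0,"gripper": 0}
  ]
}}

```text
time_s: 5.75
ee_pos: [0.5511, -0.147, 0.0139]
eef_rot: [-3.141, 0.001, 0.143]
force: [0.3, -0.2, -0.2]
grip_width: 0.0007
```

{"api": "arm_command", "payload": {
  "increments": [
    {"slide": [-0.0007,0.005,0],"yaw": 0,"gripper": 0},
    {"slide": [-0.0014,0.01,0],"yaw": 0,"gripper": 0},
    {"slide": [-0.0021,0.015,0],"yaw": 0,"gripper": 0},
    {"slide": [-0.0029,0.02,0],"yaw": 0,"gripper": 0},
    {"slide": [-0.0036,0.025,0],"yaw": 0,"gripper": 0},
    {"slide": [-0.0043,0.03,0],"yaw": 0,"gripper": 0},
    {"slide": [-0.005,0.035,0],"yaw": 0,"gripper": 0},
    {"slide": [-0.0058,0.04,0],"yaw": 0,"gripper": 0}
  ]
}}

```text
time_s: 6.75
ee_pos: [0.5454, -0.1068, 0.0146]
eef_rot: [3.141, -0.0, 0.143]
force: [0.5, -1.6, 2.3]
grip_width: 0.0004
```

{"api": "arm_command", "payload": {
  "increments": [
    {"slide": [-0.0007,0.005,0],"yaw": 0,"gripper": 0},
    {"slide": [-0.0014,0.01,0],"yaw": 0,"gripper": 0},
    {"slide": [-0.0021,0.015,0],"yaw": 0,"gripper": 0},
    {"slide": [-0.0029,0.02,0],"yaw": 0,"gripper": 0},
    {"slide": [-0.0036,0.025,0],"yaw": 0,"gripper": 0},
    {"slide": [-0.0043,0.03,0],"yaw": 0,"gripper": 0},
    {"slide": [-0.005,0.034,0],"yaw": 0,"gripper": 0},
    {"slide": [-0.0053,0.037,0],"yaw": 0,"gripper": 0}
  ]
}}

```text
time_s: 7.75
ee_pos: [0.54, -0.0698, 0.0145]
eef_rot: [3.142, -0.0, 0.143]
force: [-0.0, -2.7, 3.2]
grip_width: 0.0005
```

```bash
cat > find.py <<'E'
from h import *
import sys
def find(tag):
  c=snap('top',f't{tag}.png'); s=snap('scene',f's{tag}.png')
  r=lambda c,x,y:cv2.resize(c['color'][y:y+100,x:x+100][:,:,::-1],(400,400),interpolation=cv2.INTER_CUBIC)
  cv2.imwrite(f'pics/crop{tag}.png',np.hstack([r(c,290,150),r(s,245,160)]))
  D=np.array([.589,-.1018]);th=.143;R=np.array([[np.cos(th),-np.sin(th)],[np.sin(th),np.cos(th)]])
  for n,cc in(('top',c),('scene',s)):
    h=cv2.cvtColor(cc['color'],cv2.COLOR_RGB2HSV);m=cv2.inRange(h,(3,80,70),(14,230,255))
    k,l,st,ce=cv2.connectedComponentsWithStats(m)
    for i in range(1,k):
      p=ray(cc,ce[i],.018)[0,:2];q=R.T@(p-D)
      if st[i,4]>8 and -.09<q[0]<-.01 and abs(q[1])<.16: print(n,ce[i].round(1),st[i,4],p.round(4),'disp',q.round(4))
  print(readout.get_obs()['ee_pos'],R.T@(readout.get_obs()['ee_pos'][:2]-D))
find(sys.argv[1])
E
python3 find.py 4
```

```text
scene [295.3 212.2] 64 [ 0.539  -0.0443] disp [-0.0413  0.0641]
[ 0.5399501  -0.06972462  0.01444918] [-0.04397808  0.03873824]
```

View pics/crop4.png

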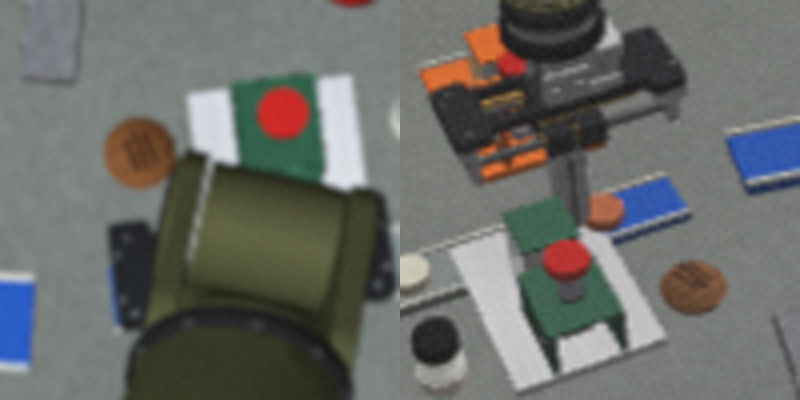

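The disc (scene pixel 295,212) is at y of about 64 mm and sliding ahead of the fingertip. It has about 27 mm to go.

{"api": "arm_command", "payload": {
  "increments": [
    {"slide": [-0.0007,0.005,0],"yaw": 0,"gripper": 0},
    {"slide": [-0.0014,0.01,0],"yaw": 0,"gripper": 0},
    {"slide": [-0.0021,0.015,0],"yaw": 0,"gripper": 0},
    {"slide": [-0.0028,0.019,0],"yaw": 0,"gripper": 0},
    {"slide": [-0.0033,0.023,0],"yaw": 0,"gripper": 0},
    {"slide": [-0.0038,0.026,0],"yaw": 0,"gripper": 0},
    {"slide": [-0.0038,0.026,0],"yaw": 0,"gripper": 0}
  ]
}}

```text
time_s: 8.72
ee_pos: [0.5361, -0.0438, 0.0144]
eef_rot: [-3.141, 0.0, 0.143]
force: [-0.2, -0.6, 4.3]
grip_width: 0.0004
```

{"api": "arm_command", "payload": {
  "increments": [
    {"slide": [0.0014,-0.01,0],"yaw": 0,"gripper": 0},
    {"slide": [0.0028,-0.02,0],"yaw": 0,"gripper": 0},
    {"slide": [0.0028,-0.02,0.04],"yaw": 0,"gripper": 0},
    {"slide": [0.0028,-0.02,0.09],"yaw": 0,"gripper": 0},
    {"slide": [0.0028,-0.06,0.14],"yaw": 0,"gripper": 0},
    {"slide": [0.0028,-0.11,0.14],"yaw": 0,"gripper": 0},
    {"slide": [0.0028,-0.16,0.14],"yaw": 0,"gripper": 0},
    {"slide": [0.0028,-0.2,0.14],"yaw": 0,"gripper": 0}
  ]
}}

```text
time_s: 9.72
ee_pos: [0.5384, -0.2466, 0.1543]
eef_rot: [-3.141, 0.0, 0.142]
force: [1.4, -0.4, 0.5]
grip_width: 0.0011
```

```bash
python3 find.py 5
```

```text
top [331.5 221.6] 83 [ 0.533  -0.0204] disp [-0.0438  0.0886]
scene [302.8 209.7] 68 [ 0.5349 -0.019 ] disp [-0.0417  0.0897]
[ 0.53810176 -0.2478602   0.15382218] [-0.07119422 -0.13731568]
```

View pics/crop5.png

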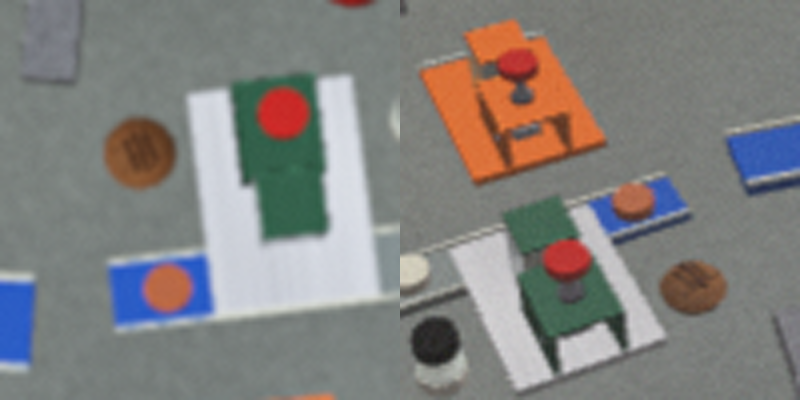

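The disc (top pixel 331,222) lies flat on the blue pad, about 4 mm from its centre. The plunger is up, nothing else has moved and the arm is clear.

```bash
python3 -c "
from station import job;print(job.hand_in())"
```

```text
the job is handed in; nothing more can be done
None
```

I pressed the green dispenser's plunger once, to its hard stop: the tip reached z = 64 mm and the force rose to 17 N. I let it spring back, and one disc came out at the outlet. I then pushed that disc with the shut fingertips onto the smaller blue pad and handed the job in at about 10 s of the 42 s allowed.

- **Disc position:** in the last top and scene views the disc is about 3–4 mm short of the pad's centre along the lane and under 2 mm off across it, against 21 mm allowed. The two views agree to about 2 mm.
- **Rest of the scene:** the plunger is up, no second disc has come out, and the robot is clear. The jar, fossil and dispenser look unmoved in the last crops. The finished disc is only partly visible there, and the air-blower, brush, fan and display frame lie mostly or wholly outside them; the arm never came near any of these.
- **Odd reading:** the wrist showed 2–4 N upward during the push. The disc still looked flat afterwards, and no check failed.

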